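# Seal and hold a bayonet cap on a vacuum port

## Task

Close the vacuum port for a leak test: slide the orange seal ring down over the upright post onto the spring plate, then put the black cap over the post with its blue wing in line with the slots between the two brass ears, push it down against the spring and turn it a quarter turn clockwise (seen from above) so that it locks under the ears. The test needs the seal fully compressed, so finish while still gripping the cap and pressing it fully home: do not let go at the end. Leave the other things on the worktop where they are.

Things in the scene. Friction and masses are not known exactly. Their poses are not given: they have to be found in the camera images.
- port_top (a point): centre of the top of the fixed vacuum port's upright post, 78 mm above the worktop, 36 mm in diameter. z up. Two brass ears at its top, 10 mm thick, lie at +y and -y of this point, their top edges bevelled 1.2 x 2 mm; between them two open slots run out along +x and -x. The port's place and yaw vary.
- port_slot (a point): mouth of the +x slot between the brass ears, level with the post's top, 14 mm from its axis; the other slot is opposite. Slots are 17 mm wide, either side of a 20 mm core. From 10 to 24 mm below the top a groove runs round the core under the ears; stops in it let the cap turn only clockwise (seen from above) from the slots, to about 8 degrees past a quarter turn.
- port_foot (a point): centre of the port's underside, on the worktop: dark foot flange 92 mm in diameter and 10 mm thick, on it a grey cup 68 mm in diameter up to 28 mm above the worktop, and a brass hose nipple that reaches 65 mm out along +y, 18 mm above the worktop. Axes as port_top.
- spring_plate (a joint): travel of the sprung steel plate (54 mm wide) round the post, m: 0 up (its top 34 mm below the post's top), 0.010 down at its stop. It pushes up with 3 N at 0, 10 N at 0.010. With the ring on it, the cap meets the ring when its underside is 20 mm below the post's top; the lugs clear the ears from 0.004 on, and a locked cap let go rises to 0.004.
- ring_center (a point): centre, half-way up, of the orange seal ring: outside diameter 58 mm, bore 40 mm, 14 mm tall, 40 g, lying flat on the worktop at the start; z is its axis. It can be gripped across its outside or by its 9 mm wall.
- cap_center (a point): on the axis of the black bayonet cap, half-way up (32.5 mm above its underside). It stands on its open end: sleeve 49 mm outside, 40 mm inside, 37 mm tall with its 5 mm roof; above that the wing. z up. It works the same after half a turn. About 120 g. Fully home, its underside is 30 mm below the post's top.
- cap_wing (a point): centre of the blue wing on the cap's roof, the part to grip: 44 mm long along x, 14 mm thick along y, 28 mm tall, with a white line along its top; on the cap's axis, 51 mm above the cap's underside. Axes as cap_center.
- cap_lugs (a point): on the cap's axis between its two inner lugs (11 mm above its underside). The lugs lie at +x and -x, in line with the wing: 10 mm wide, 6 mm high (8 to 14 mm above the underside), reaching inwards to 12.5 mm from the axis. They go down through the post's slots and lock under its ears.
- hose_bend (a point): a point on the thick black insulated hose, 40 mm in diameter, a fixed obstacle: it rises from the worktop's front edge at (0.3, -0.17, 0.03) over (0.45, -0.07, 0.09) to this point, then steeply up over (0.63, 0.03, 0.3) to (0.65, 0.03, 0.6). Cross it near its low front end; it is not to be touched hard.
- vial_a: small white-capped glass vial, 22 mm wide, 46 mm tall, standing on the right at the back; origin at the centre of its underside. To be left alone.
- vial_b: small white-capped glass vial with beige contents, 22 mm wide, 46 mm tall, beside the other; origin at the centre of its underside. To be left alone.
- amber_bottle: brown bottle with black cap, 48 mm wide, 102 mm tall, on the right; origin at the centre of its underside. To be left alone.
- conical_flask: clear conical flask, 64 mm wide, 99 mm tall, on the right; origin at the centre of its underside. To be left alone.
- grease_tube: tube with a blue cap, 102x33x35 mm, lying at the back on the left; origin at the centre of its underside. To be left alone.
- adjustable_spanner: steel adjustable spanner, 25x139x8 mm, lying flat at the back on the left; origin at the centre of its underside. To be left alone.
- black_stopper: black rubber stopper, 28 mm wide, 42 mm tall, on the right; origin at the centre of its underside. To be left alone.
- yellow_clip: yellow plastic clip, 27x28x12 mm, on the right; origin at the centre of its underside. To be left alone.
- tape: white tape roll with red core, 60 mm wide, 13 mm tall, lying flat at the front on the left; origin at the centre of its underside. To be left alone.
Mind the look-alikes: they are no part of the job. Leave any purple look-alike of the part that bears cap_center alone.

How it is judged:
On the way, in this order (a step that is already met when the one before it is completed fails the run):
1. the seal ring lies round the post on the spring plate (horizontal distance between ring_center and port_top below 0.005 m and z of ring_center in the frame of port_top below -0.024 m and angle between ring_center's own z axis and vertical below 0.1 rad and not (contact force between the fingers and seal_ring above 0.1 N)), for 0.2 s.
2. the cap is on the post, its lugs down in the slots, not yet turned (horizontal distance between cap_center and port_top below 0.005 m and z of cap_center in the frame of port_top below 0.0185 m and angle between the x axis of cap_center and the x axis of port_top, either way round below 0.4 rad), for 0.1 s.
At the end, for the whole second after the job is handed in: Ring on the plate round the post; cap within 5 mm and 0.1 rad of the post's axis, turned a quarter from the slots within 0.22 rad, pressed home (plate down more than 7 of its 10 mm), fingers still on the cap with over 2 N, all through the last second (horizontal distance between each of ring_center, cap_center and port_top below 0.005 m and z of ring_center in the frame of port_top below -0.024 m and angle between each of ring_center, cap_center's own z axis and vertical below 0.1 rad and z of cap_center in the frame of port_top below 0.0055 m and angle between the x axis of cap_center and the y axis of port_top, either way round below 0.22 rad and value of joint spring_plate above 0.007 m and contact force between the fingers and cap above 2 N); the arm keeps its last pose, push and grip.
It fails at once if a bystander was moved by more than 30 mm (distance of any of vial_a, vial_b, amber_bottle, conical_flask, grease_tube, adjustable_spanner, black_stopper, yellow_clip, tape from where it was at the start of the episode above 0.03 m).
It also fails if it takes over 67 s, if anything falls off the work surface, if the arm or the gripper's body presses on something with over 40 N, if the wrist force passes 120 N, or if a joint passes its speed limit or range.

## Robot

A 6-joint arm with a two-finger parallel gripper is mounted at the origin on a cart in front of the work surface, level with it; the furniture and walls round the work are solid. World frame = base frame: x ahead of the robot, y to its left, z up, the work surface at z = 0. Lengths are in m, angles in rad, forces in N, time in s.
With the tool pointing down it reaches from about 0.25 to 0.775 m from the base axis. Payload 4 kg.
Tool frame: the origin (TCP) lies midway between the tips of the shut fingers; the grasp point (between the pads) lies 19 mm behind it (robot.tcp_to_grasp is the distance from the TCP to the grasp point, in m); z points along the fingers, y is the line along which they close (so a half turn about z gives the same grasp; the last joint's range is limited). The gripper opens to 94 mm and grips with 3 to 60 N. Pads are 16 mm wide; open, the fingers measure 119 mm over their backs; the gripper's body (75 mm by 177 mm) begins 78 mm behind the grasp point.
Start: joints at [-1.35, 0.087, 1.371, -0, 1.684, -0.103], TCP at [0.175, -0.521, 0.206] pointing down, gripper open.
Joint ranges: [-3.1, 3.1], [-0.76, 2.03], [0.27, 2.55], [-1.08, 4.22], [0.17, 2.65], [-2.57, 2.57]. Speed limits (rad/s): [2.79, 2.79, 3.14, 3.14, 3.14, 3.14].

## Interface

Orientations are given as [roll, pitch, yaw] about the fixed x, y, z axes, in that order (R = Rz(yaw) Ry(pitch) Rx(roll)).
In Python, from bench import robot, viewer gives the robot as it stands. The module is installed in compiled form; this text tells all that it offers.
- The arm moves only by the shell command python3 -m handwheel 'ROWS' [OPENING]. ROWS is JSON, a list of rows, each a list of 6 numbers: the shift along the tool's x, y, z in units of 0.2 m (1.0 is 0.2 m), then the turn, a rotation vector about the tool's x, y, z in units of 30 degrees (1.0 is 30 degrees). In form: [[x, y, z, wx, wy, wz], ...]. A call has 1 to 10 rows; each row is the pose to reach, as a shift and turn from the pose commanded when the call began, along the tool's axes at that moment; what a row does not reach only later rows make up. A row lasts 1/12 s, in which the tool goes at most 41.7 mm and 7.16 degrees, less where a joint would pass 70% of its speed; a pose out of reach is approached as far as the arm can. A call with a number of a shift or a turn outside -1 to 1 is refused whole. A call with a gripper value outside its range is refused whole. OPENING is the gripper's target within -1 to 1 (shut at 1, half-way at 0, fully open at -1), set as the call begins (- or left out, the last holds). The fingers move at their own pace and stop on an object; the grip force is fixed at half the most. Time passes only in rows, so rows that repeat a pose let the fingers close. It gives the time, the measured TCP pose, the force, the opening and the grip force at its end, in the units of the state.
- robot.get_obs(): the state, without advancing time (a new reading comes with each control period).
- viewer.snapshot(name): name is "scene" or "top"; returns the picture (384x512x3 uint8, red, green, blue); there is no depth.
- viewer.calibration(name): a dict with "fx", "fy", "cx", "cy" (pixels), "k1" (the pictures are not rectified: a ray, as slopes to the right and down, at radius r is drawn at 1 + k1 r^2 times it, then the intrinsics apply), "R" (3x3) and "t" (3): a world point X has camera coordinates R X + t. Camera axes: x right, y down, z forward; pixel columns grow to the right and rows downward; lengths in m; the calibration is good to about 2 mm. A picture is of the moment at which its call begins. calibration takes no time and is no camera call.
- robot.close_job(): hands the job in; it is judged then, once.
The state is a dict: "time": time; "joint_positions": joint angles; "qvel": joint speeds; "joint_torque": joint torques, N m; "tool_pos": TCP position; "ee_rot": TCP orientation; "wrist_force": force on the tool from outside, world axes, zero at the start; "wrist_torque": the same for the moment, N m; "width": finger opening in m; "finger_force": force on a finger pad.
Only numpy, scipy, OpenCV 4.12 (cv2) and the standard library are available. Lean on these libraries where they do the work, as an engineer would, in place of code of your own. Each camera call takes 0.05 s, during which the arm holds its last target. There are 200 camera calls.

## Working session

There is one attempt and no reset: what is moved stays moved. The work goes in short steps, Python scripts to look and compute and a shell command to move; the robot and the scene stay as the last step left them, time stands still between calls to the robot, and variables do not carry over. Pictures are saved under pics/ and viewed, at most 10 in all, crops included, and the job is handed in when it is done.

```bash
mkdir -p pics; cat > h.py <<'E'
import numpy as np,cv2
from bench import robot,viewer
def pix2w(name,u,v,z):
    c=viewer.calibration(name);K=np.array([[c['fx'],0,c['cx']],[0,c['fy'],c['cy']],[0,0,1]])
    x=(u-c['cx'])/c['fx'];y=(v-c['cy'])/c['fy'];a,b=x,y
    for _ in range(30):
        f=1+c['k1']*(a*a+b*b);a,b=x/f,y/f
    R=np.array(c['R']);t=np.array(c['t']);d=R.T@np.array([a,b,1]);o=-R.T@t
    return o+d*(z-o[2])/d[2]
def w2pix(name,X):
    c=viewer.calibration(name);p=np.array(c['R'])@np.array(X)+np.array(c['t']);a,b=p[0]/p[2],p[1]/p[2]
    f=1+c['k1']*(a*a+b*b);return np.array([c['fx']*a*f+c['cx'],c['fy']*b*f+c['cy']])
def snap(name,fn,crop=None,s=1):
    im=viewer.snapshot(name)[:,:,::-1]
    if crop: x0,y0,x1,y1=crop;im=im[y0:y1,x0:x1]
    cv2.imwrite('pics/'+fn,cv2.resize(im,None,fx=s,fy=s,interpolation=cv2.INTER_CUBIC))
E
python3 - <<'E'
from h import *
snap('top','t0.png',None,1.5);snap('scene','s0.png',None,1.5)
o=robot.get_obs();print(o)
for n in('top','scene'):print(viewer.calibration(n))
print(robot.tcp_to_grasp)
E
```

```text
{'time': 0.1, 'joint_positions': array([-1.35009987e+00,  8.78606254e-02,  1.37207215e+00, -1.76867387e-05,
        1.68358118e+00, -1.03096768e-01]), 'qvel': array([-1.57457865e-03, -1.62309214e-03, -2.38544375e-03,  8.04506811e-04,
        4.78491372e-05, -6.49916235e-04]), 'joint_torque': array([ 7.19181699e-04, -3.41252232e+01, -3.03301978e+01,  7.16877147e-02,
        3.04344075e-02, -1.08517795e-04]), 'tool_pos': array([ 0.17487648, -0.52095129,  0.20444811]), 'ee_rot': array([-3.13967974e+00, -1.80244475e-04,  3.23791082e-01]), 'wrist_force': array([-0.52449933, -0.38824576,  0.35795729]), 'wrist_torque': array([-0.04219551, -0.01344012, -0.0575962 ]), 'finger_force': 0.0, 'width': 0.09368985746416947}
{'fx': 376.9412898519574, 'fy': 376.9412898519574, 'cx': 261.4081958267345, 'cy': 187.04398900736183, 'k1': -0.0982806071274411, 'R': array([[ 0.06827339, -0.99765038,  0.00569689],
       [-0.95201417, -0.06685577, -0.29866255],
       [ 0.29834168,  0.01496718, -0.95434178]]), 't': array([0.01341737, 0.51716137, 1.42254964])}
{'fx': 430.2027127918583, 'fy': 430.2027127918583, 'cx': 252.92835447937958, 'cy': 196.01139511764808, 'k1': -0.021356614389410458, 'R': array([[-0.90154778, -0.43266951,  0.00294788],
       [-0.18281167,  0.3747295 , -0.90893217],
       [ 0.39216258, -0.81998469, -0.41693359]]), 't': array([0.46486109, 0.17295574, 1.26091533])}
0.0188
```

View pics/t0.png

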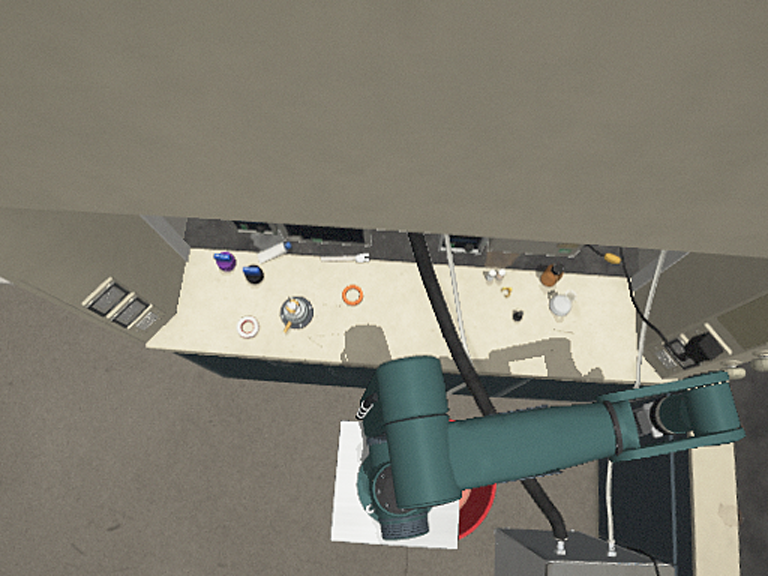

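View pics/s0.png

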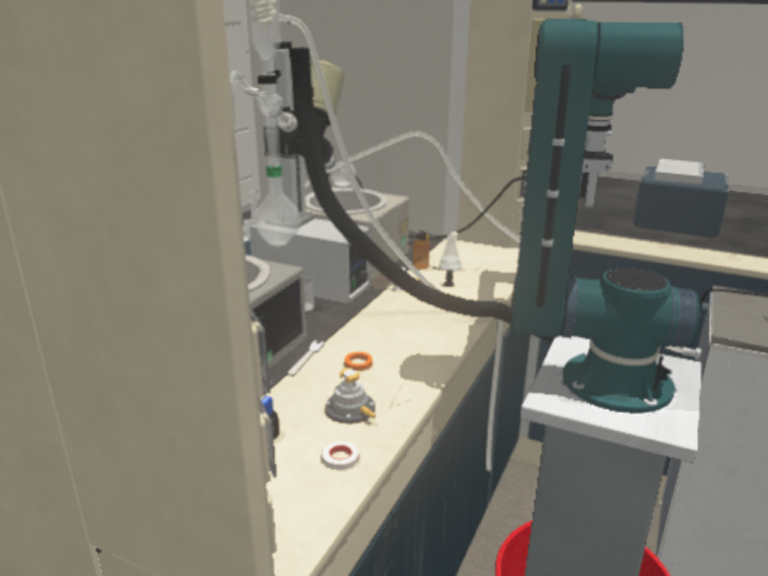

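The top view shows the ring at about (352,295), the port at (296,310), the black cap at (253,273) and the purple look-alike at (226,262), all in 1.5x pixels. I'll enlarge these.

```bash
python3 - <<'E'
from h import *
snap('top','t1.png',(140,160,260,230),6.6)
snap('scene','s1.png',(160,220,260,300),7.5)
E
```

```text
(no output)
```

View pics/t1.png

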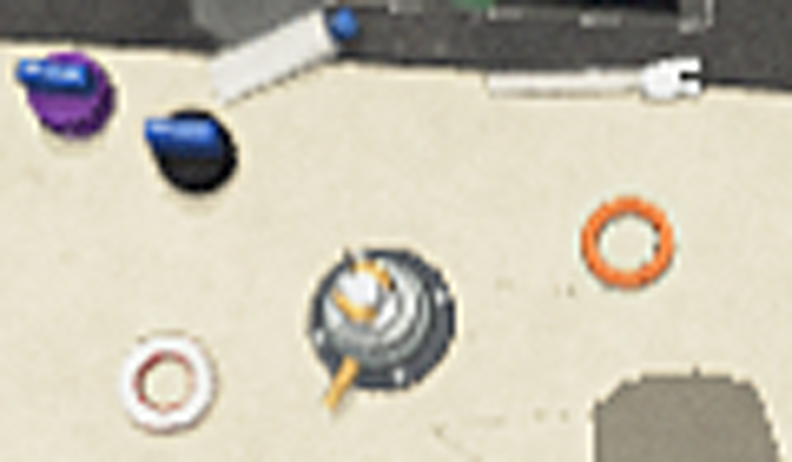

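View pics/s1.png

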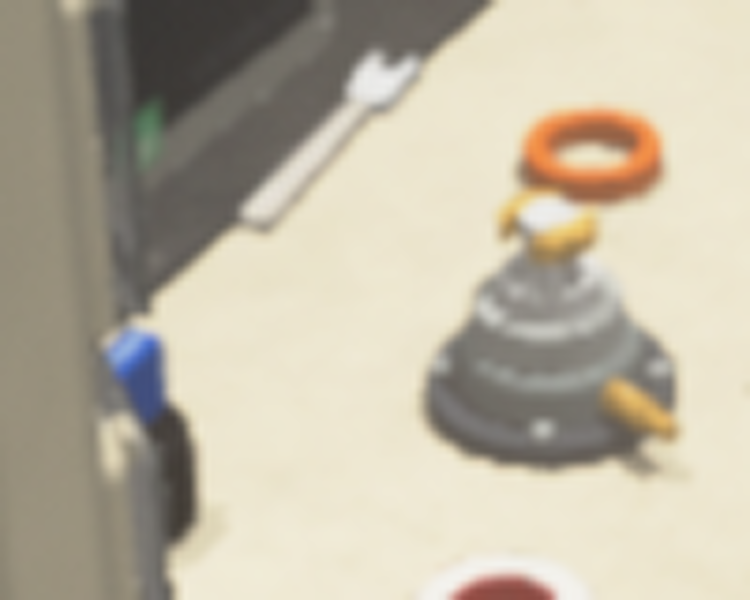

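```bash
cat >> h.py <<'E'
from scipy.optimize import minimize
def disc(r,z,n=48):
    a=np.linspace(0,2*np.pi,n,endpoint=False);return np.c_[r*np.cos(a),r*np.sin(a),0*a+z]
def cyl(r,z0,z1): return np.r_[disc(r,z0),disc(r,z1)]
def box(hx,hy,z0,z1,cx=0,cy=0): return np.array([[cx+a*hx,cy+b*hy,z] for a in(-1,1) for b in(-1,1) for z in(z0,z1)])
S=8
def render(name,pieces,p,roi):
    x0,y0,x1,y1=roi;im=np.zeros(((y1-y0)*S,(x1-x0)*S),np.uint8);c,s=np.cos(p[2]),np.sin(p[2])
    for q in pieces:
        hole=isinstance(q,tuple);pts=q[0] if hole else q
        for pp,val in ([(q[0],1),('hole',0)] if hole else [(q,1)]):
            if val: hs=[pts]
            W=[]
            def proj(P): return np.array([w2pix(name,[p[0]+c*a-s*b,p[1]+s*a+c*b,z]) for a,b,z in P])
            if val:
                h=cv2.convexHull(((proj(pts)-[x0,y0]+.5)*S*16).astype(np.int32));cv2.fillConvexPoly(im,h,255,shift=4)
            else: # visible hole: intersection of top and bottom rims
                m=np.full(im.shape,255,np.uint8)
                for P in q[1:]:
                    t=np.zeros_like(im);cv2.fillConvexPoly(t,cv2.convexHull(((proj(P)-[x0,y0]+.5)*S*16).astype(np.int32)),255,shift=4);m&=t
                im[m>0]=0
    return cv2.resize(im,(x1-x0,y1-y0),interpolation=cv2.INTER_AREA)/255.
def fit(views,p0,yaw=True):
    """views: list of (name,pieces,roi,alpha)"""
    def f(q):
        p=[q[0],q[1],q[2]/.05 if yaw else 0]
        return sum(((render(n,pc,p,r)-a)**2).sum() for n,pc,r,a in views)
    x0=np.array([p0[0],p0[1],p0[2]*.05]);n=3 if yaw else 2
    sim=np.vstack([x0[:n]]+[x0[:n]+.01*np.eye(n)[i] for i in range(n)])
    r=minimize(f,x0[:n],method='Nelder-Mead',options=dict(initial_simplex=sim,xatol=1e-4,fatol=1e-3))
    q=r.x.copy()
    if yaw:q[2]/=.05
    return q.round(4),round(r.fun,2)
E
cat > m.py <<'E'
from h import *
T=viewer.snapshot('top').astype(float);C=viewer.snapshot('scene').astype(float)
np.savez('im0.npz',T=T,C=C)
crop=lambda I,r:I[r[1]:r[3],r[0]:r[2]]
def al(I,r,f): return np.clip(f(crop(I,r)),0,1)
R_,G_,B_=0,1,2
orange=lambda I:((I[...,0]-I[...,2])-60)/110
blue=lambda I:((I[...,2]-I[...,0])-10)/60
ring=[(cyl(.029,0,.014),disc(.020,.014),disc(.020,0))]
rt=(224,184,248,208);rs=(225,230,252,250)
aT=al(T,rt,orange);aC=al(C,rs,orange)
cu=lambda u,v,z:pix2w('top',140+(u+.5)/6.6-.5,160+(v+.5)/6.6-.5,z)
print('cam',[-np.array(viewer.calibration(n)['R']).T@np.array(viewer.calibration(n)['t']) for n in('top','scene')])
g=cu(628,242,.009);print('ring guess',g)
print(fit([('top',ring,rt,aT)],[*g[:2],0],False),fit([('scene',ring,rs,aC)],[*g[:2],0],False))
# port: flange/cup/post silhouette vs beige bench
print('port guess foot',cu(382,319,.008),'top',cu(360,290,.078),'ears',cu(375,270,.078),cu(354,314,.078),'nip',cu(334,405,.018),cu(352,362,.018))
sc=lambda u,v,z:pix2w('scene',160+(u+.5)/7.5-.5,220+(v+.5)/7.5-.5,z)
print('scene foot',sc(552,385,.01),'top',sc(548,215,.078),'nip',sc(672,435,.018),'ears',sc(512,218,.075),sc(570,240,.075))
print('cap base',cu(193,160,.02),'wing ends top',cu(148,130,.06),cu(210,130,.06))
for n,u,v in(('ring',628,242),):pass
gray=lambda I:(190-I[...,0])/100
print('bg',T[205,215],'cap px',T[185,168],'flange',T[212,205],T[181,168])
cap=[cyl(.0245,0,.037),box(.022,.007,.037,.065)];wing=[box(.022,.007,.037,.065)]
ct=(158,174,180,194);aw=al(T,ct,blue);aa=np.maximum(aw,al(T,ct,lambda I:(195-I[...,0])/130))
g=cu(193,160,.02)
for y in(1.2,1.6,2.0):print('cap',fit([('top',wing,ct,aw),('top',cap,ct,aa)],[*g[:2],y]))
port=[cyl(.046,0,.01),cyl(.034,.01,.028),cyl(.027,.038,.044),cyl(.018,.044,.078),cyl(.005,.017,.019)]
nip=np.array([[a,b,z] for a in(-.005,.005) for b in(.03,.065) for z in(.013,.023)]);port[-1]=nip
pt=(182,194,214,226);a=al(T,pt,lambda I:np.maximum((200-I[...,2])/70,0))
g=cu(382,319,.008)
for y in(-.5,.2,-2.9):print('port',fit([('top',port,pt,a)],[*g[:2],y]))
ps=(214,242,254,284);a2=al(C,ps,lambda I:np.maximum((170-I[...,2])/50,0))
print('port scene',fit([('scene',port,ps,a2)],[*g[:2],2.8]))
cv2.imwrite('pics/a.png',cv2.resize(np.hstack([np.pad(x,((0,42-x.shape[0]),(0,42-x.shape[1])))*255 for x in(aT,aC,aw,aa,a,a2)]),None,fx=3,fy=3,interpolation=0))
E
python3 m.py
```

```text
cam [array([0.06702305, 0.02666951, 1.51197885]), array([-0.043771  ,  1.17025087,  0.68155263])]
ring guess [0.48924958 0.15788628 0.009     ]Traceback (most recent call last):
  File "m.py", line 15, in <module>
    print(fit([('top',ring,rt,aT)],[*g[:2],0],False),fit([('scene',ring,rs,aC)],[*g[:2],0],False))
          ~~~^^^^^^^^^^^^^^^^^^^^^^^^^^^^^^^^^^^^^^^
  File "h.py", line 46, in fit
    r=minimize(f,x0[:n],method='Nelder-Mead',options=dict(initial_simplex=sim,xatol=1e-4,fatol=1e-3))
    res = _minimize_neldermead(fun, x0, args, callback, bounds=bounds,
                               **options)
    fxcc = func(xcc)
    fx = function(np.copy(x), *(wrapper_args + args))
  File "h.py", line 43, in f
    return sum(((render(n,pc,p,r)-a)**2).sum() for n,pc,r,a in views)
  File "h.py", line 43, in <genexpr>
    return sum(((render(n,pc,p,r)-a)**2).sum() for n,pc,r,a in views)
                 ~~~~~~^^^^^^^^^^
  File "h.py", line 36, in render
    t=np.zeros_like(im);cv2.fillConvexPoly(t,cv2.convexHull(((proj(P)-[x0,y0]+.5)*S*16).astype(np.int32)),255,shift=4);m&=t
                                                              ~~~~^^^
  File "h.py", line 30, in proj
    def proj(P): return np.array([w2pix(name,[p[0]+c*a-s*b,p[1]+s*a+c*b,z]) for a,b,z in P])
                                  ~~~~~^^^^^^^^^^^^^^^^^^^^^^^^^^^^^^^^^^^^
  File "h.py", line 11, in w2pix
    c=viewer.calibration(name);p=np.array(c['R'])@np.array(X)+np.array(c['t']);a,b=p[0]/p[2],p[1]/p[2]
ValueError: time passes only in moves, steps and waits
```

```bash
python3 - <<'E'
s=open('h.py').read()
s=s.replace("from bench import robot,viewer\n","from bench import robot,viewer\nCAL={n:viewer.calibration(n) for n in('top','scene')}\n")
s=s.replace("c=viewer.calibration(name)","c=CAL[name]")
s=s.replace("np.array([w2pix(name,[p[0]+c*a-s*b,p[1]+s*a+c*b,z]) for a,b,z in P])","w2pix(name,np.array([p[0]+c*P[:,0]-s*P[:,1],p[1]+s*P[:,0]+c*P[:,1],P[:,2]])).T")
s=s.replace("@np.array(X)+np.array(c['t']);","@np.array(X);p=p+np.array(c['t']).reshape((3,)+(1,)*(p.ndim-1));")
open('h.py','w').write(s)
m=open('m.py').read().replace("viewer.calibration(n)","CAL[n]")
open('m.py','w').write(m)
E
python3 m.py
```

```text
cam [array([0.06702305, 0.02666951, 1.51197885]), array([-0.043771  ,  1.17025087,  0.68155263])]
ring guess [0.48924958 0.15788628 0.009     ]
(array([0.4903, 0.1588]), np.float64(13.63)) (array([0.491 , 0.1538]), np.float64(69.67))
port guess foot [0.42891028 0.30684775 0.008     ] top [0.42886384 0.309068   0.078     ] ears [0.44181127 0.30155511 0.078     ] [0.41391642 0.3108785  0.078     ] nip [0.37026664 0.32818238 0.018     ] [0.39798744 0.32033989 0.018     ]
scene foot [0.42512154 0.31264496 0.01      ] top [0.42825961 0.30738597 0.078     ] nip [0.36756337 0.33140731 0.018     ] ears [0.44117263 0.31049104 0.075     ] [0.41578133 0.31444953 0.075     ]
cap base [0.52042845 0.43689828 0.02      ] wing ends top [0.52567168 0.45677486 0.06      ] [0.5283514  0.41808142 0.06      ]
bg [232. 225. 204.] cap px [53. 53. 52.] flange [ 97. 100. 104.] [ 40.  76. 142.]
cap (array([0.526 , 0.4369, 1.5998]), np.float64(10.25))
cap (array([0.5264, 0.4373, 1.6279]), np.float64(10.31))
cap (array([0.5263, 0.4373, 1.6318]), np.float64(10.26))
port (array([ 0.4296,  0.308 , -1.5048]), np.float64(106.65))
port (array([0.4296, 0.3082, 0.1732]), np.float64(110.15))
port (array([ 0.4296,  0.3084, -2.9488]), np.float64(109.68))
port scene (array([0.4289, 0.3056, 3.4611]), np.float64(274.75))[ WARN:0@1.544] global loadsave.cpp:1063 imwrite_ Unsupported depth image for selected encoder is fallbacked to CV_8U.
```

View pics/a.png

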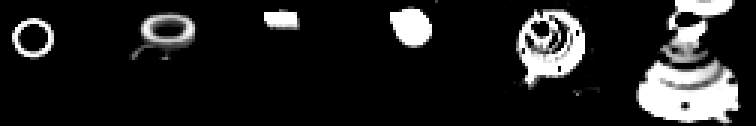

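Estimated positions and angles:
- Ring at about (0.490, 0.158).
- Port at about (0.429, 0.3075), slot axis about 70°.
- Cap at about (0.526, 0.437), wing about 92°.

I'll cross the hose low and near its front end.

```bash
cat > go.py <<'E'
# usage: go.py x y z yaw_deg -> row from measured pose (tool axes, units)
import sys;from h import *;from scipy.spatial.transform import Rotation as Ro
o=robot.get_obs();R=Ro.from_euler('xyz',o['ee_rot'])
print('t',round(o['time'],2),'pos',o['tool_pos'].round(4),'rpy',np.degrees(o['ee_rot']).round(2),'q',o['joint_positions'].round(2),'F',o['wrist_force'].round(1),'w',round(o['width'],4),'ff',round(float(o['finger_force']),1))
a=list(map(float,sys.argv[1:]))
for i in range(0,len(a),4):
    d=R.as_matrix().T@(np.array(a[i:i+3])-o['tool_pos'])/.2
    y=(a[i+3]-np.degrees(o['ee_rot'][2])+180)%360-180
    T=(R.inv()*Ro.from_euler('xyz',[np.pi,0,np.radians(a[i+3])])).as_rotvec()
    print('row',d.round(4),(np.degrees(T)/30).round(3),'yawdiff',round(y,1))
E
python3 -m handwheel '[[0.61,-0.645,-0.43,0,0,0],[0.61,-0.645,-0.43,0,0,0],[0.61,-0.645,-0.43,0,0,0],[0.61,-0.645,-0.43,0,0,0],[0.61,-0.645,-0.43,0,0,0],[0.61,-0.645,-0.43,0,0,0]]' -1
python3 -m handwheel '[[0.856,-0.98,0,0,0,0],[0.856,-0.98,0,0,0,0],[0.856,-0.98,0,0,0,0],[0.856,-0.98,0,0,0,0],[0.856,-0.98,0,0,0,0],[0.856,-0.98,0,0,0,0],[0.856,-0.98,0,0,0,0],[0.856,-0.98,0,0,0,0]]'
python3 -m handwheel '[[0.68,-0.93,0,0,0,0],[0.68,-0.93,0,0,0,0],[0.68,-0.93,0,0,0,0],[0.68,-0.93,0,0,0,0],[0.68,-0.93,0,0,0,0],[0.68,-0.93,0,0,0,0],[0.68,-0.93,0,0,0,0]]'
python3 -m handwheel '[[0.424,-0.164,0.85,0,0,0],[0.424,-0.164,0.85,0,0,0],[0.424,-0.164,0.85,0,0,0],[0.424,-0.164,0.85,0,0,0],[0.424,-0.164,0.85,0,0,0],[0.424,-0.164,0.85,0,0,0],[0.424,-0.164,0.85,0,0,0],[0.424,-0.164,0.85,0,0,0]]'
python3 go.py .490 .158 .05 18.5 .490 .158 .006 18.5
```

```text
time: 0.9
tool_pos: [0.2519, -0.3578, 0.2964]
ee_rot: [3.134, -0.003, 0.329]
wrist_force: [-0.5, -0.3, 0.3]
width: 0.0942
finger_force: 0.0
time: 1.57
tool_pos: [0.3503, -0.118, 0.2913]
ee_rot: [-3.142, -0.0, 0.33]
wrist_force: [-0.1, -0.9, -0.4]
width: 0.0941
finger_force: 0.0
time: 2.15
tool_pos: [0.4204, 0.1013, 0.2902]
ee_rot: [-3.141, 0.002, 0.327]
wrist_force: [-1.0, 0.8, -0.1]
width: 0.0938
finger_force: 0.0
time: 2.82
tool_pos: [0.4903, 0.1559, 0.123]
ee_rot: [3.14, -0.002, 0.322]
wrist_force: [0.1, -0.1, 0.2]
width: 0.094
finger_force: 0.0
t 2.82 pos [0.4903 0.1559 0.123 ] rpy [ 1.7994e+02 -1.0000e-01  1.8440e+01] q [ 0.2   0.04  1.59 -0.    1.51  1.45] F [ 0.1 -0.1  0.2] w 0.094 ff 0.0
row [ 0.0014 -0.0106  0.3652] [ 0.002 -0.003 -0.002] yawdiff 0.1
row [ 0.001  -0.0108  0.5852] [ 0.002 -0.003 -0.002] yawdiff 0.1
```

```bash

python3 -m handwheel '[[0,-0.01,0.3,0,0,0],[0,-0.01,0.45,0,0,0],[0,-0.01,0.55,0,0,0],[0,-0.01,0.59,0,0,0],[0,-0.01,0.59,0,0,0],[0,-0.01,0.59,0,0,0]]' -1
python3 -m handwheel '[[0,0,0,0,0,0],[0,0,0,0,0,0],[0,0,0,0,0,0],[0,0,0,0,0,0],[0,0,0,0,0,0],[0,0,0,0,0,0]]' 1
python3 -m handwheel '[[0,0,0,0,0,0],[0,0,0,0,0,0],[0,0,0,0,0,0],[0,0,0,0,0,0],[0,0,0,0,0,0],[0,0,0,0,0,0]]' 
python3 go.py .490 .158 .05 108.5
```

```text
time: 3.32
tool_pos: [0.4907, 0.1593, 0.0062]
ee_rot: [3.141, -0.004, 0.323]
wrist_force: [0.0, -0.3, 0.2]
width: 0.0942
finger_force: 0.0
time: 3.82
tool_pos: [0.4888, 0.1596, 0.0038]
ee_rot: [3.141, -0.001, 0.324]
wrist_force: [0.3, -0.1, -0.2]
width: 0.0574
finger_force: 0.2
time: 4.32
tool_pos: [0.4888, 0.1595, 0.0037]
ee_rot: [3.141, -0.0, 0.324]
wrist_force: [-1.1, -0.5, 3.5]
width: 0.056
finger_force: 30.0
t 4.32 pos [0.4888 0.1595 0.0037] rpy [ 1.7999e+02 -2.0000e-02  1.8550e+01] q [ 0.21  0.14  1.73 -0.    1.27  1.45] F [-1.1 -0.5  3.5] w 0.056 ff 30.0
row [ 0.0033  0.0092 -0.2313] [ 1.000e-03 -0.000e+00 -2.998e+00] yawdiff 89.9
```

```bash

python3 -m handwheel '[[0,0,0,0,0,0],[0,0,0,0,0,0],[0,0,0,0,0,0],[0,0,0,0,0,0],[0,0,0,0,0,-0.24],[0,0,0,0,0,-0.48],[0,0,0,0,0,-0.72],[0,0,0,0,0,-0.96],[0,0,0,0,0,-1],[0,0,0,0,0,-1]]' -1 | head -1
python3 -m handwheel '[[0,0,0,0,0,-1],[0,0,0,0,0,-1],[0,0,0,0,0,-1],[0,0,0,0,0,-1],[0,0,0,0,0,-1],[0,0,0,0,0,-1]]' |head -1
python3 -m handwheel '[[0,0,0,0,0,-1],[0,0,0,0,0,-1],[0,0,0,0,0,-1],[0,0,0,0,0,-1],[0,0,0,0,0,-1],[0,0,0,0,0,-1]]'
python3 -m handwheel '[[0,0,0,0,0,0],[0,0,0,0,0,0],[0,0,0,0,0,0],[0,0,0,0,0,0],[0,0,0,0,0,0],[0,0,0,0,0,0],[0,0,0,0,0,0],[0,0,0,0,0,0],[0,0,0,0,0,0]]' 1
python3 go.py .429 .3075 .13 108.5
python3 - <<'E'
from h import *
I=viewer.snapshot('top').astype(float);C=viewer.snapshot('scene');np.savez('im1.npz',T=I,C=C)
E
```

```text
time: 5.15
time: 5.65
time: 6.15
tool_pos: [0.4886, 0.1595, 0.0034]
ee_rot: [3.142, 0.0, 1.89]
wrist_force: [-0.6, -0.3, 0.2]
width: 0.094
finger_force: 0.0
time: 6.9
tool_pos: [0.4886, 0.1595, 0.0035]
ee_rot: [3.142, 0.0, 1.894]
wrist_force: [-0.2, -0.2, 0.6]
width: 0.0575
finger_force: 30.0
t 6.9 pos [0.4886 0.1595 0.0035] rpy [1.8000e+02 1.0000e-02 1.0854e+02] q [ 0.21  0.14  1.73 -0.    1.27 -0.12] F [-0.2 -0.2  0.6] w 0.0575 ff 30.0
row [ 0.7963 -0.0474 -0.6328] [0.    0.    0.001] yawdiff -0.0
```

```bash
cat > p.py <<'E'
from h import *
d=np.load('im0.npz');T,C=d['T'],d['C']
Y=np.radians(70)
nip=np.array([[a,b,z] for a in(-.005,.005) for b in(.03,.065) for z in(.013,.023)])
port=[cyl(.046,0,.01),cyl(.034,.01,.028),cyl(.027,.04,.044),cyl(.018,.044,.078),nip]
def mask(I,r,bgpt):
    J=I[r[1]:r[3],r[0]:r[2]];bg=np.array(bgpt);D=np.linalg.norm(J-bg*(J@bg/(bg@bg))[...,None]*0-bg,axis=-1)
    a=np.clip((D-25)/70,0,1);b=(a>.4).astype(np.uint8)
    cs,_=cv2.findContours(b,cv2.RETR_EXTERNAL,cv2.CHAIN_APPROX_NONE);c=max(cs,key=cv2.contourArea)
    f=np.zeros_like(b);cv2.drawContours(f,[c],-1,1,-1);e=cv2.dilate(f,np.ones((3,3)));inner=cv2.erode(f,np.ones((3,3)))
    return np.where(inner>0,1,a*e)
rt=(184,194,214,226);a=mask(T,rt,T[205,215])
rs=(214,246,254,284);b=mask(C,rs,C[275,200])
for y in(60,70,80):print(y,'top',fit([('top',port,rt,a)],[.4296,.308,np.radians(y)]))
print('top noyaw flange');print(C[275,200])
print('scene',fit([('scene',port,rs,b)],[.4285,.308,Y]))
# ring with same masks
ring=[cyl(.029,0,.014)];r1=(222,182,250,210);m=mask(T,r1,T[205,215])
print('ring',fit([('top',ring,r1,m)],[.489,.159,0],False))
r2=(226,229,254,246);m2=mask(C,r2,C[275,200]);print('ring s',fit([('scene',ring,r2,m2)],[.489,.159,0],False))
P=lambda x:np.pad(x,((0,42-x.shape[0]),(0,42-x.shape[1])))
q=[.4279,.3085,Y]
cv2.imwrite('pics/b.png',cv2.resize(np.vstack([np.hstack([P(x)*255 for x in(a,b,m,m2)]),np.hstack([P(x)*255 for x in(render('top',port,q,rt),render('scene',port,q,rs),render('top',ring,[.4886,.1595,0],r1),render('scene',ring,[.4886,.1595,0],r2))])]),None,fx=4,fy=4,interpolation=0).astype(np.uint8))
E
python3 p.py
```

```text
60 top (array([0.4296, 0.3081, 1.2063]), np.float64(5.99))
70 top (array([0.4297, 0.3082, 1.204 ]), np.float64(6.01))
80 top (array([0.4296, 0.3083, 1.2057]), np.float64(6.05))
top noyaw flange
[237. 231. 209.]
scene (array([0.4289, 0.3079, 1.1704]), np.float64(76.91))
ring (array([0.4884, 0.1587]), np.float64(1.69))
ring s (array([0.4889, 0.1592]), np.float64(2.56))
```

View pics/b.png

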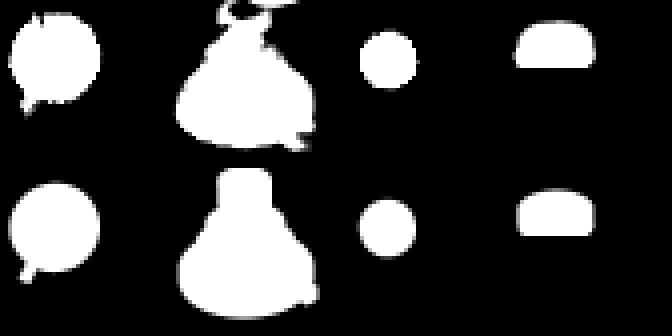

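```bash

python3 -m handwheel '[[0,0,-0.2,0,0,0],[0,0,-0.4,0,0,0],[0,0,-0.583,0,0,0],[0.2,-0.01,-0.583,0,0,0],[0.4,-0.02,-0.583,0,0,0],[0.6,-0.033,-0.583,0,0,0],[0.75,-0.044,-0.583,0,0,0],[0.801,-0.044,-0.583,0,0,0],[0.801,-0.044,-0.583,0,0,0],[0.801,-0.044,-0.583,0,0,0]]'
python3 -m handwheel '[[0,0,0,0,0,0],[0,0,0,0,0,0]]' | head -1
python3 go.py .4294 .3086 .095 108.5 .4294 .3086 .047 108.5
python3 - <<'E'
from h import *
snap('scene','s2.png',(190,200,270,280),7.5);snap('top','t2.png',(170,160,240,225),8)
E
```

```text
time: 7.83
tool_pos: [0.4294, 0.3082, 0.1198]
ee_rot: [-3.141, 0.001, 1.896]
wrist_force: [-0.2, -1.0, -1.3]
width: 0.0576
finger_force: 30.0
time: 8.0
t 8.0 pos [0.43   0.3072 0.1199] rpy [-1.7999e+02  4.0000e-02  1.0843e+02] q [ 0.51  0.07  1.56 -0.    1.51  0.19] F [ 0.1 -0.  -0.6] w 0.0577 ff 30.0
row [ 0.0077 -0.0008  0.1246] [-0.     0.001 -0.002] yawdiff 0.1
row [ 0.0079 -0.0008  0.3646] [-0.     0.001 -0.002] yawdiff 0.1
```

View pics/s2.png

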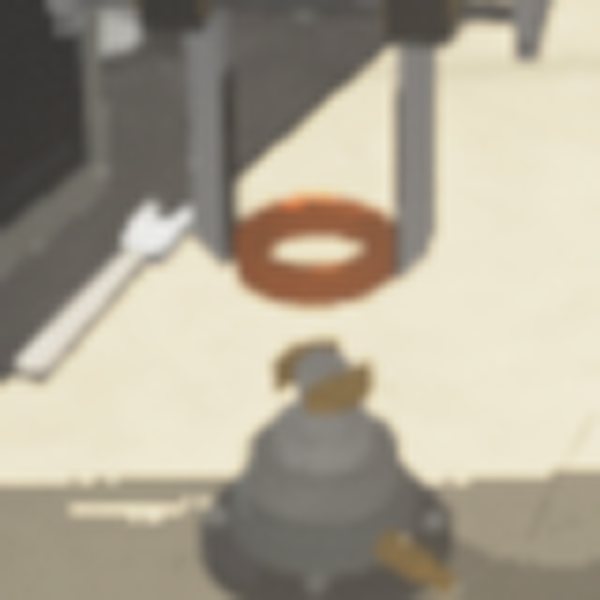

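The ring hangs level above the post. Its centre is at about crop (317,248), and the ears span x 273–373. I'll check this against the projections.

```bash
python3 - <<'E'
from h import *
f=lambda X:(w2pix('scene',X)-[190,200]+.5)*7.5-.5
for n,X in(('foot',[.4294,.3086,.005]),('cup',[.4294,.3086,.028]),('top',[.4294,.3086,.078]),('ear+',np.array([.4294,.3086,.073])+.018*np.array([np.cos(2.775),np.sin(2.775),0])),('ear-',np.array([.4294,.3086,.073])-.018*np.array([np.cos(2.775),np.sin(2.775),0])),('ring',[.43,.3072,.1235]),('ringtgt',[.4294,.3086,.1235])):print(n,f(np.array(X)).round(1))
E
```

```text
foot [322.1 537.8]
cup [321.  484.6]
top [318.5 365.9]
ear+ [352.3 397.8]
ear- [286.  358.5]
ring [316.6 251.8]
ringtgt [316.3 254. ]
```

View pics/t2.png

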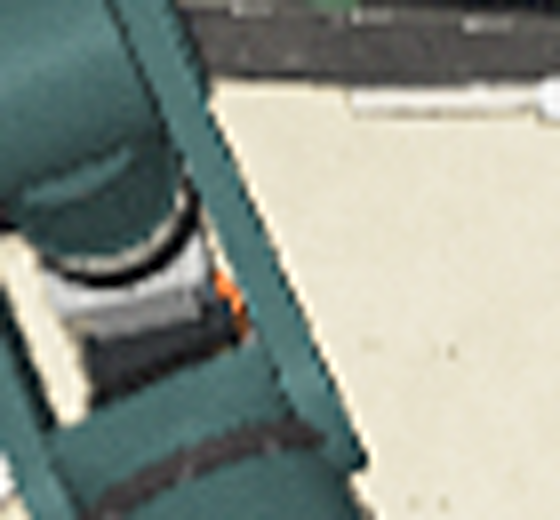

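The top view is occluded by the arm. In the scene view the ring matches its prediction, and the port sits about 1 mm right of its prediction. I'll use (0.4288, 0.3083).

```bash

python3 -m handwheel '[[0.008,-0.004,0.06,0,0,0],[0.008,-0.004,0.12,0,0,0],[0.008,-0.004,0.17,0,0,0],[0.008,-0.004,0.2,0,0,0],[0.008,-0.004,0.23,0,0,0],[0.008,-0.004,0.23,0,0,0]]'
python3 go.py .4288 .3083 .047 108.5
```

```text
time: 8.6
tool_pos: [0.4269, 0.3092, 0.0718]
ee_rot: [-3.138, 0.001, 1.895]
wrist_force: [-0.2, -0.4, 0.4]
width: 0.0577
finger_force: 30.0
t 8.6 pos [0.4269 0.3092 0.0718] rpy [-1.7979e+02  5.0000e-02  1.0856e+02] q [ 0.52  0.11  1.62 -0.    1.42  0.2 ] F [-0.2 -0.4  0.4] w 0.0577 ff 30.0
row [-0.0073  0.0078  0.1241] [-0.007  0.002  0.002] yawdiff -0.1
```

```bash

python3 -m handwheel '[[0,0.004,0.04,0,0,0],[0,0.004,0.08,0,0,0],[0,0.004,0.11,0,0,0],[0,0.004,0.12,0,0,0],[0,0.004,0.12,0,0,0],[0,0.004,0.12,0,0,0]]'
python3 go.py .4288 .3083 .047 108.5
```

```text
time: 9.1
tool_pos: [0.4287, 0.3095, 0.0494]
ee_rot: [-3.141, 0.001, 1.894]
wrist_force: [1.0, -3.6, -2.5]
width: 0.0578
finger_force: 30.0
t 9.1 pos [0.4287 0.3095 0.0494] rpy [-1.7994e+02  7.0000e-02  1.0855e+02] q [ 0.52  0.13  1.65 -0.    1.37  0.2 ] F [ 1.  -3.6 -2.5] w 0.0578 ff 30.0
row [-0.0058 -0.0014  0.012 ] [-0.002  0.002  0.002] yawdiff -0.0
```

```bash

python3 -m handwheel '[[-0.006,0,0.004,0,0,0],[-0.006,0,0.008,0,0,0],[-0.006,0,0.012,0,0,0],[-0.006,0,0.012,0,0,0]]'
python3 -m handwheel '[[0,0,0,0,0,0],[0,0,0,0,0,0],[0,0,0,0,0,0],[0,0,0,0,0,0],[0,0,0,0,0,0],[0,0,0,0,0,0]]' -1
python3 -m handwheel '[[0,0,-0.1,0,0,0],[0,0,-0.3,0,0,0],[0,0,-0.5,0,0,0],[0,0,-0.7,0,0,0],[0,0,-0.7,0,0,0],[0,0,-0.7,0,0,0]]'
python3 go.py .526 .437 .187 92
python3 - <<'E'
from h import *
snap('scene','s3.png',(190,200,270,280),7.5)
E
```

```text
time: 9.43
tool_pos: [0.4293, 0.3093, 0.0479]
ee_rot: [3.141, -0.001, 1.895]
wrist_force: [-0.7, -1.1, -0.2]
width: 0.0577
finger_force: 30.0
time: 9.93
tool_pos: [0.4292, 0.3091, 0.0477]
ee_rot: [3.141, -0.0, 1.895]
wrist_force: [-0.5, 0.6, -0.4]
width: 0.0927
finger_force: 0.0
time: 10.43
tool_pos: [0.4309, 0.31, 0.1914]
ee_rot: [3.134, -0.001, 1.895]
wrist_force: [-0.2, -0.1, -0.6]
width: 0.0941
finger_force: 0.0
t 10.43 pos [0.4309 0.31   0.1914] rpy [ 1.7956e+02 -9.0000e-02  1.0855e+02] q [ 0.52  0.04  1.45 -0.    1.65  0.19] F [-0.2 -0.1 -0.6] w 0.0941 ff 0.0
row [0.4507 0.6528 0.0278] [ 0.014 -0.005  0.552] yawdiff -16.6
```

View pics/s3.png

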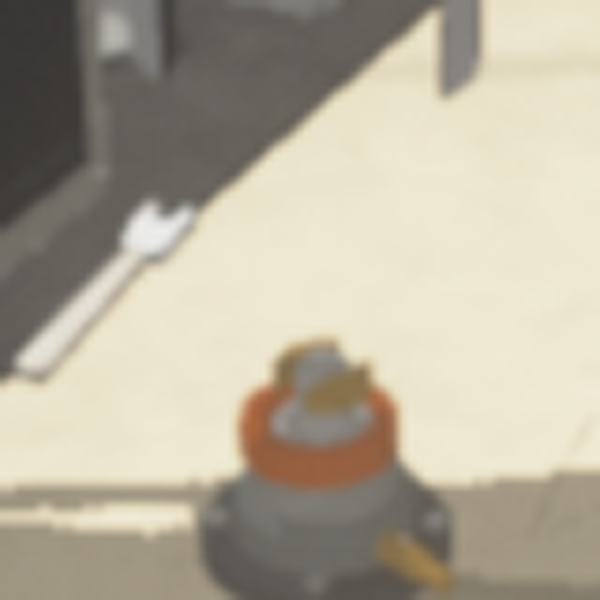

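The ring lies flat on the plate round the post, at crop (318,440). Next I'll refit the cap and see what is around it.

```bash
cat > c.py <<'E'
from h import *
exec(open('p.py').read().split("rt=(184")[0].split("from h import *")[1])
cap=[cyl(.0245,0,.037),box(.022,.007,.037,.065)];wing=[cap[1]]
r=(158,174,180,194);a=mask(T,r,T[205,215])
J=T[r[1]:r[3],r[0]:r[2]];w=np.clip((J[...,2]-J[...,0]-10)/60,0,1)
print('cap',fit([('top',cap,r,a)],[.526,.437,1.6]),fit([('top',wing,r,w)],[.526,.437,1.6]),fit([('top',wing,r,w),('top',cap,r,a)],[.526,.437,1.7]))
cu=lambda u,v,z:pix2w('top',140+(u+.5)/6.6-.5,160+(v+.5)/6.6-.5,z).round(3)[:2]
print('purple',cu(68,100,.02),'wingends',cu(18,72,.06),cu(95,72,.06),'tube',cu(215,80,.02),cu(355,20,.02),'tube near corner',cu(225,104,0),'edge',cu(150,50,0),cu(250,57,0),cu(450,70,0))
E
python3 c.py
```

```text
cap (array([0.5259, 0.4369, 1.6592]), np.float64(3.59)) (array([0.5266, 0.4362, 1.6144]), np.float64(3.3)) (array([0.5263, 0.437 , 1.6108]), np.float64(7.16))
purple [0.555 0.523] wingends [0.558 0.545] [0.561 0.496] tube [0.575 0.43 ] [0.622 0.346] tube near corner [0.566 0.427] edge [0.599 0.481] [0.599 0.415] [0.599 0.284]
```

```bash

python3 -m handwheel '[[0.1,0.14,0.02,0,0,-0.2],[0.2,0.28,0.02,0,0,-0.4],[0.3,0.42,0.02,0,0,-0.6],[0.4,0.56,0.02,0,0,-0.8],[0.454,0.653,0.02,0,0,-1],[0.454,0.653,0.02,0,0,-1],[0.454,0.653,0.02,0,0,-1]]' -0.4
python3 -m handwheel '[[0,0,0,0,0,-0.23],[0,0,0,0,0,-0.46],[0,0,0,0,0,-0.7],[0,0,0,0,0,-0.93],[0,0,0,0,0,-1],[0,0,0,0,0,-1],[0,0,0,0,0,-1]]' | head -1
python3 go.py .526 .4378 .10 182.3  .526 .4378 .041 182.3
```

```text
time: 11.07
tool_pos: [0.5232, 0.4361, 0.1794]
ee_rot: [-3.135, -0.001, 2.417]
wrist_force: [0.0, 0.6, -0.4]
width: 0.066
finger_force: 0.0
time: 11.65
t 11.65 pos [0.5233 0.4354 0.1834] rpy [-1.7994e+02 -4.0000e-02  1.6839e+02] q [ 0.61  0.39  1.05 -0.    1.7  -0.76] F [-0.1 -0.3  0.9] w 0.0659 ff 0.0
row [-0.0114  0.0148  0.417 ] [-0.002 -0.002 -0.464] yawdiff 13.9
row [-0.0116  0.0151  0.7119] [-0.002 -0.002 -0.464] yawdiff 13.9
```

```bash

python3 -m handwheel '[[-0.011,0.015,0.1,0,0,-0.23],[-0.011,0.015,0.3,0,0,-0.464],[-0.011,0.015,0.45,0,0,-0.464],[-0.011,0.015,0.5,0,0,-0.464],[-0.011,0.015,0.5,0,0,-0.464],[-0.011,0.015,0.5,0,0,-0.464],[-0.011,0.015,0.5,0,0,-0.464]]'
python3 go.py .526 .4378 .041 182.3
```

```text
time: 12.23
tool_pos: [0.5281, 0.4399, 0.0867]
ee_rot: [3.139, 0.004, -3.099]
wrist_force: [-0.2, -0.4, -0.0]
width: 0.0656
finger_force: 0.0
t 12.23 pos [0.5281 0.4399 0.0867] rpy [ 179.86    0.23 -177.57] q [ 0.61  0.43  1.18 -0.    1.52 -1.  ] F [-0.2 -0.4 -0. ] w 0.0656 ff 0.0
row [ 0.0119 -0.0106  0.2283] [0.005 0.007 0.004] yawdiff -0.1
```

```bash

python3 -m handwheel '[[0.005,-0.005,0.05,0,0,0],[0.005,-0.005,0.1,0,0,0],[0.005,-0.005,0.1,0,0,0],[0.005,-0.005,0.1,0,0,0],[0.005,-0.005,0.1,0,0,0]]'
python3 go.py .526 .4378 .041 182.3
```

```text
time: 12.65
tool_pos: [0.5258, 0.4381, 0.0635]
ee_rot: [-3.141, -0.0, -3.098]
wrist_force: [0.6, -0.7, 0.9]
width: 0.0654
finger_force: 0.0
t 12.65 pos [0.5258 0.4381 0.0635] rpy [-1.7999e+02 -1.0000e-02 -1.7753e+02] q [ 0.61  0.44  1.21 -0.    1.48 -1.  ] F [ 0.6 -0.7  0.9] w 0.0654 ff 0.0
row [-0.0008 -0.0013  0.1124] [-0.    -0.     0.006] yawdiff -0.2
```

```bash

python3 -m handwheel '[[0,0,0.05,0,0,0],[0,0,0.09,0,0,0],[0,0,0.105,0,0,0],[0,0,0.105,0,0,0],[0,0,0.105,0,0,0]]'
python3 -m handwheel '[[0,0,0,0,0,0],[0,0,0,0,0,0],[0,0,0,0,0,0],[0,0,0,0,0,0],[0,0,0,0,0,0],[0,0,0,0,0,0],[0,0,0,0,0,0],[0,0,0,0,0,0]]' 1
python3 go.py .429 .308 .16 159
```

```text
time: 13.07
tool_pos: [0.5255, 0.4378, 0.0418]
ee_rot: [-3.141, -0.001, -3.098]
wrist_force: [0.6, -0.1, 0.3]
width: 0.0658
finger_force: 0.0
time: 13.73
tool_pos: [0.5262, 0.4381, 0.0431]
ee_rot: [3.141, 0.001, -3.099]
wrist_force: [-0.2, -1.8, 2.1]
width: 0.0438
finger_force: 30.0
t 13.73 pos [0.5262 0.4381 0.0431] rpy [ 1.7999e+02  5.0000e-02 -1.7753e+02] q [ 0.61  0.46  1.24 -0.    1.45 -1.  ] F [-0.2 -1.8  2.1] w 0.0438 ff 30.0
row [ 0.5131 -0.6288 -0.5848] [0.001 0.001 0.782] yawdiff -23.5
```

```bash

python3 -m handwheel '[[0,0,-0.15,0,0,0],[0,0,-0.3,0,0,0],[0,0,-0.45,0,0,0],[0,0,-0.585,0,0,0],[0,0,-0.585,0,0,0]]' | head -2
python3 -m handwheel '[[0.1,-0.12,0,0,0,0.16],[0.2,-0.24,0,0,0,0.32],[0.3,-0.36,0,0,0,0.48],[0.4,-0.5,0,0,0,0.64],[0.48,-0.6,0,0,0,0.782],[0.513,-0.629,0,0,0,0.782],[0.513,-0.629,0,0,0,0.782],[0.513,-0.629,0,0,0,0.782],[0.513,-0.629,0,0,0,0.782],[0.513,-0.629,0,0,0,0.782]]'
python3 go.py .429 .308 .125 159
python3 - <<'E'
from h import *
snap('scene','s4.png',(190,190,270,270),7.5)
f=lambda X:(w2pix('scene',X)-[190,190]+.5)*7.5-.5
o=robot.get_obs()['tool_pos'];print(o,'cap underside',f([o[0],o[1],o[2]-.043]),'roof',f([o[0],o[1],o[2]-.006]),'wingtop',f([o[0],o[1],o[2]+.022]),'post',f([.429,.308,.078]))
E
```

```text
time: 14.15
tool_pos: [0.5283, 0.4401, 0.1673]
time: 14.98
tool_pos: [0.4294, 0.3089, 0.1592]
ee_rot: [-3.142, -0.0, 2.776]
wrist_force: [-0.3, -0.4, -1.7]
width: 0.044
finger_force: 30.0
t 14.98 pos [0.4294 0.3089 0.1592] rpy [-1.8000e+02 -2.0000e-02  1.5908e+02] q [ 0.52  0.05  1.5   0.    1.59 -0.69] F [-0.3 -0.4 -1.7] w 0.044 ff 30.0
row [ 0.0003 -0.005   0.1709] [-0.    -0.001  0.003] yawdiff -0.1
[0.42939544 0.30882749 0.15917718] cap underside [316.34082923 347.52067207] roof [314.43822668 254.15101159] wingtop [312.96671587 181.73735763] post [320.34122726 440.33919659]
```

View pics/s4.png

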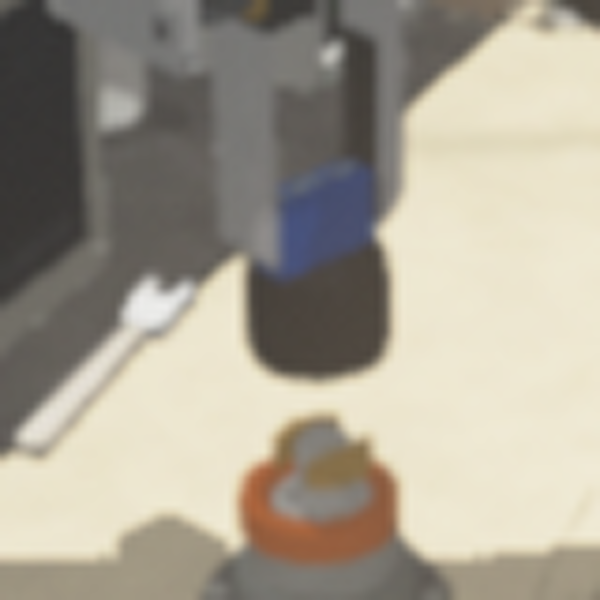

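Cap and post line up: the cap centre is at crop x 317 and the ears at x 322, each about 2 px right of its prediction. Going down.

```bash

python3 -m handwheel '[[0,-0.005,0.05,0,0,0],[0,-0.005,0.1,0,0,0],[0,-0.005,0.14,0,0,0],[0,-0.005,0.16,0,0,0],[0,-0.005,0.16,0,0,0],[0,-0.005,0.16,0,0,0],[0,-0.005,0.16,0,0,0]]'
python3 -m handwheel '[[0,0,0.02,0,0,0],[0,0,0.04,0,0,0],[0,0,0.06,0,0,0],[0,0,0.06,0,0,0],[0,0,0.06,0,0,0]]'
python3 go.py .429 .308 .1 159
```

```text
time: 15.62
tool_pos: [0.4287, 0.3072, 0.1279]
ee_rot: [3.141, 0.0, 2.775]
wrist_force: [-0.2, 0.6, -1.3]
width: 0.0435
finger_force: 30.0
time: 16.03
tool_pos: [0.4282, 0.3069, 0.1151]
ee_rot: [-3.141, -0.001, 2.775]
wrist_force: [-0.7, -0.3, -1.4]
width: 0.0435
finger_force: 30.0
t 16.03 pos [0.4282 0.3069 0.1151] rpy [-1.7995e+02 -3.0000e-02  1.5901e+02] q [ 0.51  0.07  1.57 -0.    1.5  -0.69] F [-0.7 -0.3 -1.4] w 0.0435 ff 30.0
row [-0.0019  0.0069  0.0756] [-0.002 -0.001  0.   ] yawdiff -0.0
```

```bash

python3 -m handwheel '[[0,0.004,0.02,0,0,0],[0,0.004,0.04,0,0,0],[0,0.004,0.055,0,0,0],[0,0.004,0.055,0,0,0],[0,0.004,0.055,0,0,0]]'
python3 go.py .429 .308 .1 159
```

```text
time: 16.45
tool_pos: [0.4285, 0.3077, 0.1042]
ee_rot: [-3.141, -0.0, 2.775]
wrist_force: [0.9, -0.4, -0.7]
width: 0.0436
finger_force: 30.0
t 16.45 pos [0.4285 0.3077 0.1042] rpy [-1.7996e+02 -3.0000e-02  1.5901e+02] q [ 0.52  0.08  1.58 -0.    1.48 -0.69] F [ 0.9 -0.4 -0.7] w 0.0436 ff 30.0
row [-0.0016  0.0023  0.021 ] [-0.001 -0.001  0.   ] yawdiff -0.0
```

```bash

python3 -m handwheel '[[0,0,0.02,0,0,0],[0,0,0.03,0,0,0],[0,0,0.04,0,0,0],[0,0,0.05,0,0,0],[0,0,0.06,0,0,0],[0,0,0.065,0,0,0],[0,0,0.065,0,0,0],[0,0,0.065,0,0,0]]'
python3 go.py .429 .308 .09 69
```

```text
time: 17.12
tool_pos: [0.4294, 0.3081, 0.093]
ee_rot: [3.14, 0.002, 2.775]
wrist_force: [-0.8, 0.1, 5.7]
width: 0.0438
finger_force: 30.0
t 17.12 pos [0.4294 0.3081 0.093 ] rpy [1.7991e+02 9.0000e-02 1.5901e+02] q [ 0.52  0.09  1.6  -0.    1.46 -0.69] F [-0.8  0.1  5.7] w 0.0438 ff 30.0
row [ 0.0016 -0.0012  0.0152] [ 0.005 -0.     3.   ] yawdiff -90.0
```

```bash

python3 -m handwheel '[[0,0,0.005,0,0,0],[0,0,0.01,0,0,0],[0,0,0.012,0,0,0],[0,0,0.012,0,0,0],[0,0,0.012,0,0,0]]'
python3 -m handwheel '[[0,0,0,0,0,0.15],[0,0,0,0,0,0.3],[0,0,0,0,0,0.45],[0,0,0,0,0,0.6],[0,0,0,0,0,0.75],[0,0,0,0,0,0.9],[0,0,0,0,0,1],[0,0,0,0,0,1],[0,0,0,0,0,1]]'
python3 go.py .429 .308 .09 69
```

```text
time: 17.53
tool_pos: [0.4294, 0.3081, 0.0911]
ee_rot: [3.14, 0.002, 2.775]
wrist_force: [-1.4, -0.1, 7.3]
width: 0.0439
finger_force: 30.0
time: 18.28
tool_pos: [0.4303, 0.3081, 0.0914]
ee_rot: [3.138, 0.002, 2.251]
wrist_force: [0.1, -1.3, 7.1]
width: 0.0434
finger_force: 30.0
t 18.28 pos [0.4303 0.3081 0.0914] rpy [1.7977e+02 1.0000e-01 1.2899e+02] q [ 0.51  0.09  1.6  -0.    1.45 -0.17] F [ 0.1 -1.3  7.1] w 0.0434 ff 30.0
row [ 0.0036 -0.0055  0.0069] [ 9.e-03 -1.e-03  2.e+00] yawdiff -60.0
```

```bash

python3 -m handwheel '[[0.002,-0.003,0,0,0,0.15],[0.002,-0.003,0,0,0,0.3],[0.002,-0.003,0,0,0,0.45],[0.002,-0.003,0,0,0,0.6],[0.002,-0.003,0,0,0,0.75],[0.002,-0.003,0,0,0,0.9],[0.002,-0.003,0,0,0,1],[0.002,-0.003,0,0,0,1]]'
python3 -m handwheel '[[0,0,0,0,0,0.15],[0,0,0,0,0,0.3],[0,0,0,0,0,0.45],[0,0,0,0,0,0.6],[0,0,0,0,0,0.75],[0,0,0,0,0,0.9],[0,0,0,0,0,1],[0,0,0,0,0,1]]'
python3 go.py .429 .308 .09 69
python3 - <<'E'
from h import *
print(robot.get_obs()['wrist_torque'])
E
```

```text
time: 18.95
tool_pos: [0.4296, 0.3078, 0.0913]
ee_rot: [3.137, 0.0, 1.726]
wrist_force: [0.5, -1.6, 6.9]
width: 0.0438
finger_force: 30.0
time: 19.62
tool_pos: [0.4292, 0.3076, 0.0912]
ee_rot: [3.139, -0.001, 1.203]
wrist_force: [-0.4, -2.8, 7.3]
width: 0.0436
finger_force: 30.0
t 19.62 pos [0.4292 0.3076 0.0912] rpy [ 1.7982e+02 -7.0000e-02  6.8910e+01] q [ 0.52  0.09  1.6  -0.    1.45  0.88] F [-0.4 -2.8  7.3] w 0.0436 ff 30.0
row [ 0.0015 -0.0017  0.0057] [ 0.006 -0.002 -0.003] yawdiff 0.1
[-0.4364178  -0.04072806 -0.01586291]
```

```bash

python3 -m handwheel '[[0,0,0.005,0,0,0],[0,0,0.01,0,0,0],[0,0,0.015,0,0,0],[0,0,0.015,0,0,0],[0,0,0.015,0,0,0],[0,0,0.015,0,0,0]]'
python3 go.py .429 .308 .09 69
python3 - <<'E'
from h import *
snap('scene','s5.png',(190,190,270,270),7.5)
E
```

```text
time: 20.12
tool_pos: [0.4293, 0.3078, 0.0909]
ee_rot: [3.138, -0.002, 1.204]
wrist_force: [-3.2, -3.2, 17.5]
width: 0.044
finger_force: 30.0
t 20.12 pos [0.4293 0.3078 0.0909] rpy [ 1.7979e+02 -1.4000e-01  6.9000e+01] q [ 0.52  0.09  1.6  -0.    1.45  0.88] F [-3.2 -3.2 17.5] w 0.044 ff 30.0
row [ 0.0004 -0.0019  0.0043] [ 0.007 -0.005 -0.   ] yawdiff 0.0
```

View pics/s5.png

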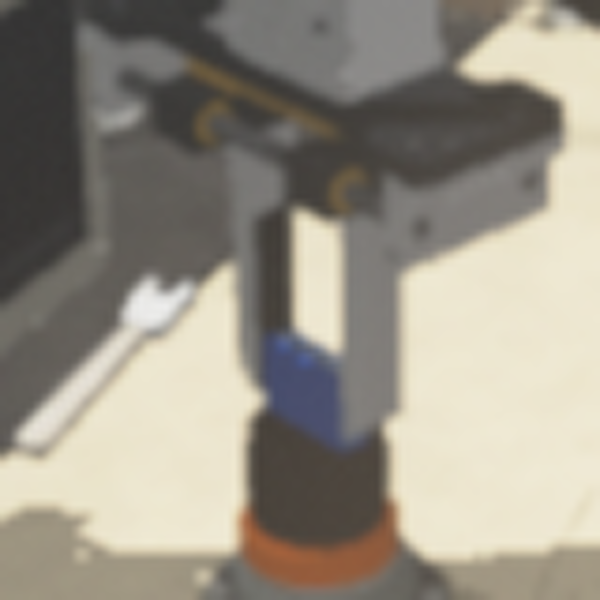

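The wing has turned with the gripper, and the cap sits square on the ring. The force rose from 7 N to 17.5 N over 0.3 mm of travel, so the plate is on its stop. Handing in while still gripping.

```bash
python3 -c "
from bench import robot
print(robot.close_job())"
```

```text
the job is handed in; nothing more can be done
None
```

The job is handed in at about 20 s: the ring is on the plate, and the cap is turned a quarter clockwise, pressed home against the stop (about 17 N) and still gripped; the verdict was not shown, and I viewed 11 pictures, one over the limit of 10.

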